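# Hold a mosaic sample up over the bare field

### The job

Draw the round-topped mosaic sample board straight up out of its rack, then tip it back until it leans about halfway between upright and flat, round top still uppermost and mosaic side looking up, and hold it raised about 15 cm over the middle of the bare field of the mosaic panel so it can be judged there. Leave the other two boards in their slots, do not touch the panel with the board or knock anything about, and finish while still holding the board steady in the gripper.

Things in the scene. Friction and masses are not known exactly. Their poses are not given: they have to be found in the camera images.
- arch: the only sample board with a curved top: grey, 12 mm thick (x), 100 wide (y), 120 tall (z); straight sides to 70 mm, then a half circle of radius 50. About 0.2 kg, stiff. Origin: centre of the underside; z points to the round top, x is the normal of the mosaic side (stone chips; the back is plain). Stands upright in any of the rack's three slots, mosaic side to the rack's +x
- arch_foot (a point): centre of the underside of the round-topped board (same point as the board's origin)
- arch_mid (a point): middle of the round-topped board, 60 mm above its underside; axes as the board
- rack: wooden rack fixed to the table, 200 mm (x) x 134 mm (y), 10 mm base with slot walls to 40 mm height; three parallel slots along y, 16 mm wide, at x = -60, 0 and +60 mm, slot floor at 10 mm. Origin: centre of the underside; z up. One board stands in each slot
- square: sample board with a straight top, 12 x 90 x 100 mm (x, y, z), loose in a slot of the rack; origin centre of the underside. To be left in place
- narrow: narrow sample board with a straight top, 12 x 64 x 122 mm (x, y, z), loose in a slot of the rack; origin centre of the underside. To be left in place
- panel: the mosaic panel, a board 240 x 240 mm and 15 mm high lying fixed on the table, divided into four fields by thin wooden strips: three are covered with stone chips, the one at (+x, -y) is bare plywood. Origin: centre of the underside; z up
- bare (a point): middle of the bare field (about 108 x 108 mm) of the panel, on its surface 12 mm over the table; it lies at (58, -58) mm in the panel's frame
- pebble: flat round stone, 48 mm across, 26 mm high, on the table beside the rack; origin centre of the underside
- panel_stone: flat round stone, 60 mm across, 30 mm high, lying on the chips of the panel in the field diagonally across from the bare one; origin centre of the underside
- tape: roll of tape lying flat, 100 mm across, 25 mm high, on the table beside the rack; origin centre of the underside
- glue_tub: closed glue tub, 72 mm across, 85 mm high, beyond the rack; origin centre of the underside
- knife: palette knife 190 mm long lying on the table along the panel's +y side; origin near the middle of its length
- pencil: flat carpenter's pencil 150 x 13 x 8 mm lying on the table beyond the rack; origin centre of the underside

How it is judged (in metres and radians):
On the way:
1. the round-topped board is drawn upright out of its slot, in the gripper (z of arch_foot in the frame of rack above 0.045 m and angle between arch's own z axis and vertical below 0.35 rad and contact force between arch and the fingers above 1 N), for 0.1 s.
At the end, for the whole second after the job is handed in: Board held still by the gripper alone: mosaic side up, 29-61 deg from vertical (normal), round top uppermost (within 63 deg of upright), underside centre over 90 mm high, middle under 330 mm high and within 45 mm of the bare field's middle in plan; other boards upright within 15 mm of their start (angle between arch's own x axis and vertical between 0.5 and 1.07 rad and angle between arch's own z axis and vertical below 1.1 rad and height (world z) of arch_foot above 0.09 m and height (world z) of arch_mid below 0.33 m and horizontal distance between arch_mid and bare below 0.045 m and contact force between arch and the fingers above 1 N and linear speed of arch below 0.03 m/s and angular speed of arch below 0.2 rad/s and contact force between arch and rack below 0.1 N and contact force between arch and panel below 0.1 N and angle between each of square, narrow's own z axis and vertical below 0.2 rad and distance of each of square, narrow from where it was at the start of the episode below 0.015 m); the arm keeps its last pose, push and grip.
It fails at once if another sample board is pulled out or pushed over (distance of any of square, narrow from where it was at the start of the episode above 0.02 m or angle between any of square, narrow's own z axis and vertical above 0.3 rad).
It fails at once if the board touches the panel (contact force between arch and panel above 0.5 N).
It fails at once if a bystander is knocked 30 mm or more out of place (distance of any of pebble, panel_stone, tape, glue_tub, knife, pencil from where it was at the start of the episode above 0.03 m).
It also fails if it takes over 43 s, if anything falls off the work surface, if the arm or the gripper's body presses on something with over 40 N, if the wrist force passes 120 N, or if a joint passes its speed limit or range.

### The arm

A 6-joint arm with a two-finger parallel gripper is mounted at the origin on the work surface. World frame = base frame: x ahead of the robot, y to its left, z up, the work surface at z = 0. Lengths are in mm, angles in degrees, forces in N, time in s.
With the tool pointing down it reaches from about 250 to 775 mm from the base axis. Payload 4 kg.
Tool frame: the origin (TCP) lies at the very end of the fingers, on their centre line; the grasp point (between the pads) lies 19 mm behind it; z points along the fingers, y is the line along which they close (so a half turn about z gives the same grasp; the last joint's range is limited). The gripper opens to 85 mm and grips with 20 to 120 N. Pads are 22 mm wide; open, the fingers measure 114 mm over their backs; the gripper's body (76 mm by 85 mm) begins 54 mm behind the grasp point. The pads swing forward as they close: fully open they stand 13 mm farther back than shut.
Start: joints at [-75.693, 4.996, 78.535, -0, 96.463, -5.907], TCP at [190.037, -516.143, 231.341] pointing down, gripper open.
Joint ranges: [-177.83, 177.83], [-43.37, 116.18], [15.69, 146.23], [-61.86, 241.86], [9.47, 152.12], [-147.06, 147.06]. Speed limits (degrees/s): [159.86, 159.86, 180, 180, 180, 180].

### API

Orientations are given as a 3x3 rotation matrix whose columns are the frame's x, y, z axes.
In Python, from workcell import manip gives the robot as it stands. The module is installed in compiled form; this text tells all that it offers.
- The arm moves only by the tool send_rows, never from a script. Its argument "motion" is a list that holds one entry, the list of rows, each a list of 7 numbers: the opening, from 0 (shut) to 1 (fully open), then the shift along the tool's x, y, z normalised to -1 to 1, where 1 is 100 mm, then the turn, a rotation vector about the tool's x, y, z normalised to -1 to 1, where 1 is 90 degrees. In form: [[[grip, dx, dy, dz, ax, ay, az], ...]]. A call has 1 to 12 rows; each row is the pose to reach, as a shift and turn from the pose commanded when the call began, along the tool's axes at that moment; what a row does not reach only later rows make up. A row lasts 1/10 s, in which the tool goes at most 50 mm and 8.59 degrees, less where a joint would pass 70% of its speed; a pose out of reach is approached as far as the arm can. A call with a number of a shift or a turn outside -1 to 1 is refused whole. A call with a gripper value outside its range is refused whole. The fingers move at their own pace and stop on an object; the grip force is fixed at half the most. Time passes only in rows, so rows that repeat a pose let the fingers close. It gives the time, the measured TCP pose, the force, the opening and the grip force at its end, in the units of the state.
- manip.get_obs(): the state, without advancing time (a new reading comes with each control period).
- manip.read_camera(name): name is "side" or "top" or "wrist"; returns (picture, depth): 400x640x3 uint8, red, green, blue; 400x640 float32, mm along the optical axis (not along the pixel's ray), 0 where there is no reading.
- manip.camera_params(name): a dict with "K" (3x3 intrinsics, pixels), "extrinsics" (4x4, takes a point from world to camera coordinates); the wrist camera has in their place "tool_from_camera" (4x4, takes a point from camera to tool coordinates, whose origin is the TCP and whose axes are the flange's). Camera axes: x right, y down, z forward; pixel columns grow to the right and rows downward; lengths in mm; the calibration is good to about 2 mm. A picture is of the moment at which its call begins: read the wrist's pose just before it. camera_params takes no time and is no camera call.
- manip.job_done(): hands the job in; it is judged then, once.
Trained networks look in the newest picture that a camera, given by its name, has taken for a name from the list of things; names that differ only in an ending like _2 or _b are one class to them, and where a whole thing is asked for, a point or a joint stands for the part that bears it (a point fixed in the world has none). Each returns a list of dicts, best first, with "confidence" (0 to 1); they miss things now and then, are a little off and sometimes report something else, mostly with a low value. They report only what shows in the picture. A call takes as long as a camera call.
- manip.search_frame(camera, label): "xy" ([column, row] in pixels, amid what is visible of it).
- manip.masks_of(camera, label): "pixels" (400x640 bool, what is visible of it) and "xy" ([column, row] in pixels, amid what is visible of it).
The state is a dict: "clock": time; "joint_pos": joint angles; "joint_vel": joint speeds; "joint_efforts": joint torques, N m; "eef_pos": TCP position; "tool_rot": TCP orientation; "force": force on the tool from outside, world axes, zero at the start; "wrist_torque": the same for the moment, N m; "opening": finger opening in mm; "grip_force": force on a finger pad.
Only numpy, scipy, OpenCV 4.12 (cv2) and the standard library are available. Lean on these libraries where they do the work, as an engineer would, in place of code of your own. Each camera call takes 0.05 s, during which the arm holds its last target. There are 200 camera calls.

## Working session

There is one attempt and no reset: what is moved stays moved. The work goes in short steps, Python scripts to look and compute and a tool call to move; the robot and the scene stay as the last step left them, time stands still between calls to the robot, and variables do not carry over. Pictures are saved under pics/ and viewed, at most 10 in all, crops included, and the job is handed in when it is done.

Besides the shell and the picture viewer there is one more tool, called after ">>>" as name(argument=value, ...) on one line, values as JSON. send_rows: Moves the arm, as the interface text tells. Scaled input: -1 to 1 covers 100 mm each way for a shift and 90 degrees each way for a turn. Its arguments: {"type":"object","properties":{"motion":{"type":"array"}},"required":["motion"]}

```bash
mkdir -p pics; cat > h.py <<'E'
import numpy as np, cv2
from workcell import manip as m
def cloud(cam, mask, depth):
    p=m.camera_params(cam); K=np.array(p["K"]); T=np.array(p["extrinsics"])
    v,u=np.nonzero(mask&(depth>0)); z=depth[v,u]
    c=np.stack([(u-K[0,2])*z/K[0,0],(v-K[1,2])*z/K[1,1],z,np.ones_like(z)])
    return (np.linalg.inv(T)@c)[:3].T
E
python3 - <<'E'
from h import *
np.set_printoptions(precision=1,suppress=True)
for cam in ["top","side"]:
    im,d=m.read_camera(cam); cv2.imwrite(f"pics/{cam}0.png",im[:,:,::-1])
    np.save(f"{cam}_d.npy",d)
    for n in ["arch","rack","square","narrow","panel","pebble","panel_stone","tape","glue_tub","pencil"]:
        r=m.masks_of(cam,n)
        for q in r[:2]:
            P=cloud(cam,q["pixels"],d)
            if len(P)<5: continue
            print(cam,n,round(q["confidence"],2),np.round(q["xy"]),len(P),"min",np.percentile(P,2,0),"med",np.median(P,0),"max",np.percentile(P,98,0))
            if n in("arch","rack","square","narrow","panel"):
                H=P[P[:,2]>np.percentile(P[:,2],98)-(12 if n!="panel" else 30)]
                print("   rect",cv2.minAreaRect(H[:,:2].astype(np.float32)))
print(m.get_obs())
E
```

```text
top arch 0.64 [410. 198.] 223 min [ 621.4 -316.6   18.9] med [ 633.4 -267.1  116.9] max [ 646.8 -226.8  133.4]
   rect ((636.3462524414062, -273.8683166503906), (13.098493576049805, 68.68850708007812), 12.046065330505371)
top rack 0.88 [411. 222.] 2346 min [ 480.  -358.4    6. ] med [ 573.9 -283.3   18.1] max [ 675.8 -213.8   46.2]
   rect ((577.5913696289062, -289.14794921875), (160.0738067626953, 134.82200622558594), 11.630305290222168)
top rack 0.45 [411. 202.] 201 min [ 621.6 -313.    29.5] med [ 632.9 -266.8  119.8] max [ 646.4 -227.2  133.4]
   rect ((636.0098266601562, -273.94012451171875), (12.410390853881836, 68.68850708007812), 12.046066284179688)
top square 0.6 [382. 233.] 146 min [ 523.1 -208.4   16.7] med [ 541.1 -190.1   24.6] max [ 559.4 -172.6   30.6]
   rect ((542.6655883789062, -190.25917053222656), (39.3299446105957, 36.71178436279297), 2.0293948650360107)
top square 0.48 [418. 240.] 188 min [ 506.9 -344.7   26.3] med [ 519.8 -291.2  109.5] max [ 532.  -259.7  115.3]
   rect ((520.385498046875, -303.4733581542969), (12.334485054016113, 89.39900207519531), 12.333530
[... 2649 characters left out ...]
87.7]
side pencil 0.7 [383. 250.] 296 min [ 699.4 -220.    -1.1] med [ 776.9 -203.3    7.5] max [ 837.1 -185.2   11.3]
side pencil 0.54 [334. 261.] 542 min [ 623.8 -327.5   33.2] med [ 637.7 -294.9   91.3] max [ 652.6 -237.6  130.2]
{'clock': 1.1, 'joint_pos': array([-75.7,   5. ,  78.5,   0. ,  96.5,  -5.9]), 'joint_vel': array([ 0.1, -0.1, -0.1, -0. , -0. ,  0. ]), 'joint_efforts': array([ -0. , -35.2, -31.3,  -0. ,   0. ,  -0. ]), 'eef_pos': array([ 190. , -516.1,  231.4]), 'tool_rot': array([[ 0.9,  0.3,  0. ],
       [ 0.3, -0.9, -0. ],
       [ 0. ,  0. , -1. ]]), 'force': array([ 0.4, -0.2,  0.1]), 'wrist_torque': array([-0.,  0., -0.]), 'grip_force': 0.0, 'opening': 85.6622247456726}
```

```bash
python3 - <<'E'
import cv2
a=cv2.imread("pics/side0.png"); b=cv2.imread("pics/top0.png")
cv2.imwrite("pics/c.png",cv2.vconcat([cv2.resize(a[220:320,250:410],(640,400),interpolation=2)[:300],cv2.resize(b[100:300,150:520],(640,300))]))
E
```

```text
(no output)
```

View pics/c.png

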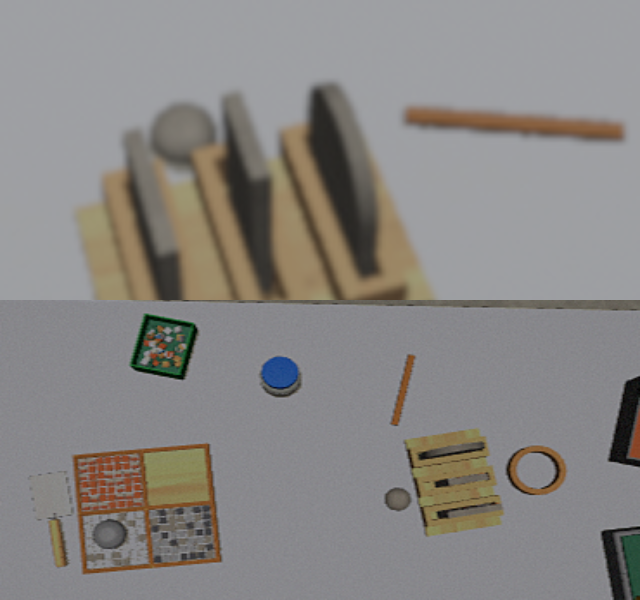

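View pics/side0.png

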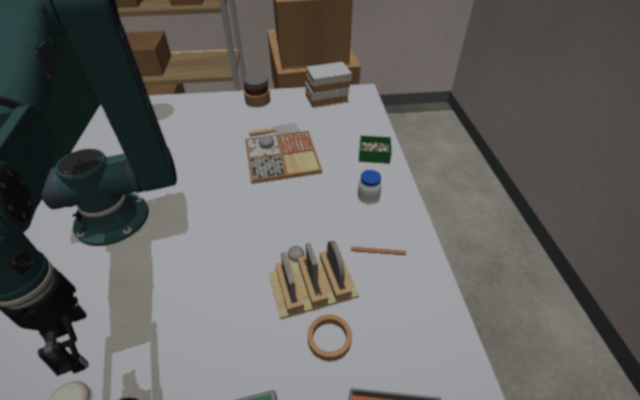

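Top picture: arch in the far slot (crop (450,450)), bare field top right of the panel; side view shows the arch at (338,262) with a plain dark -x face. That suggests mosaic to +x; I'll confirm with the wrist camera.

```bash
cat >> h.py <<'E'
from scipy.spatial.transform import Rotation as R
np.set_printoptions(precision=3,suppress=True)
def pose(yaw,tilt=0):
    "tool y (closing line) toward yaw; tilt>0 swings the fingertips toward +yaw"
    y=np.array([np.cos(np.radians(yaw)),np.sin(np.radians(yaw)),0]); z=np.array([0,0,-1.])
    M=np.stack([np.cross(y,z),y,z],1)
    return M@R.from_euler("x",-tilt,degrees=True).as_matrix()
def go(p,M,prnt=True):
    o=m.get_obs(); A=np.array(o["tool_rot"])
    print("clock",o["clock"],"pos",np.array(o["eef_pos"]),"j",np.array(o["joint_pos"]).round(0),"open",round(o["opening"],1))
    print("shift",A.T@(np.array(p)-o["eef_pos"])/100,"turn",R.from_matrix(A.T@M).as_rotvec(degrees=True)/90, "world",np.array(p)-o["eef_pos"])
E
python3 -c "
from h import *
print(m.get_obs()['tool_rot'])
print(pose(12,45))
go([637,-276,220],pose(12))"
```

```text
[[ 0.938  0.345  0.   ]
 [ 0.345 -0.938 -0.   ]
 [ 0.     0.    -1.   ]]
[[-0.208  0.692  0.692]
 [ 0.978  0.147  0.147]
 [ 0.     0.707 -0.707]]
clock 1.1 pos [ 190.034 -516.146  231.353] j [-76.   5.  79.   0.  96.  -6.] open 85.7
shift [ 5.024 -0.709  0.113] turn [ 0.     0.    -0.909] world [446.966 240.146 -11.353]
```

>>> send_rows(motion=[[[0.5,0.5,0,0,0,0,0],[0.5,1,0,0,0,0,0],[0.5,1,-0.17,0,0,0,0]]])

```text
clock: 1.4
eef_pos: [282.8, -464.2, 230.6]
tool_rot: [[0.936, 0.351, 0.003], [0.351, -0.936, 0.001], [0.003, -0.0, -1.0]]
force: [-1.3, 0.1, 0.6]
opening: 44.1
grip_force: 0.0
```

>>> send_rows(motion=[[[0.5,0.5,0,0,0,0,0],[0.5,1,0,0,0,0,0],[0.5,1,-0.17,0,0,0,0]]])

```text
clock: 1.7
eef_pos: [370.7, -413.3, 230.0]
tool_rot: [[0.936, 0.351, 0.002], [0.351, -0.936, 0.002], [0.002, -0.001, -1.0]]
force: [-0.6, 0.4, -0.5]
opening: 43.0
grip_force: 0.0
```

>>> send_rows(motion=[[[0.5,0.5,0,0,0,0,0],[0.5,1,0,0,0,0,0],[0.5,1,-0.17,0,0,0,0]]])

```text
clock: 2.0
eef_pos: [458.4, -362.7, 228.6]
tool_rot: [[0.937, 0.35, -0.0], [0.35, -0.937, 0.003], [0.001, -0.003, -1.0]]
force: [-0.9, -0.2, 0.2]
opening: 42.5
grip_force: 0.0
```

>>> send_rows(motion=[[[0.5,0.5,0,0,0,0,0],[0.5,1,0,0,0,0,0],[0.5,1,-0.2,0,0,0,0]]])

```text
clock: 2.3
eef_pos: [545.4, -309.6, 226.0]
tool_rot: [[0.937, 0.349, -0.003], [0.349, -0.937, 0.005], [-0.001, -0.005, -1.0]]
force: [-0.6, -0.8, -1.7]
opening: 42.8
grip_force: 0.0
```

>>> send_rows(motion=[[[0.5,0.5,0,0,0,0,-0.1],[0.5,1,0,0,0,0,-0.2],[0.5,1,0,0,0,0,-0.3],[0.5,1,0,0,0,0,-0.4],[0.5,1,0,0,0,0,-0.5],[0.5,1,0,0,0,0,-0.6],[0.5,1,0,0,0,0,-0.7],[0.5,1,0,0,0,0,-0.8],[0.5,1,0,0,0,0,-0.9],[0.5,1,0,0,0,0,-0.909],[0.5,1,0,0,0,0,-0.909]]])

```text
clock: 3.4
eef_pos: [634.8, -276.8, 231.2]
tool_rot: [[-0.208, 0.978, -0.0], [0.978, 0.208, 0.0], [0.0, -0.0, -1.0]]
force: [0.1, -0.7, -0.2]
opening: 42.6
grip_force: 0.0
```

```bash
python3 - <<'E'
from h import *
go([637,-276,82],pose(12))
print(m.get_obs()["force"], m.camera_params("wrist")["tool_from_camera"])
im,d=m.read_camera("wrist"); cv2.imwrite("pics/w1.png",im[:,:,::-1])
o=m.get_obs(); A=np.array(o["tool_rot"]); p=m.camera_params("wrist");K=np.array(p["K"]);T=np.array(p["tool_from_camera"])
for n in ["arch","narrow"]:
    for q in m.masks_of("wrist",n)[:2]:
        v,u=np.nonzero(q["pixels"]&(d>0)); z=d[v,u]
        c=np.stack([(u-K[0,2])*z/K[0,0],(v-K[1,2])*z/K[1,1],z,np.ones_like(z)])
        P=((T@c)[:3].T)@A.T+o["eef_pos"]
        if len(P)<5: continue
        t=np.percentile(P[:,2],98); H=P[P[:,2]>t-12]
        print(n,q["confidence"],q["xy"],len(P),t,cv2.minAreaRect(H[:,:2].astype(np.float32)))
E
```

```text
clock 3.4 pos [ 634.755 -276.759  231.155] j [-28.  24.  56.  -0. 101. -40.] open 42.6
shift [0.003 0.024 1.492] turn [-0. -0.  0.] world [   2.245    0.759 -149.155]
[ 0.055 -0.687 -0.184] [[   0.      -0.961   -0.275   69.059]
 [   1.       0.      -0.       0.24 ]
 [   0.      -0.275    0.961 -142.252]
 [   0.       0.       0.       1.   ]]
arch 0.77 [328.2, 182.8] 1444 130.00130133436423 ((639.4766845703125, -277.02093505859375), (12.663637161254883, 65.4298324584961), 11.837599754333496)
narrow 0.68 [265.4, 187.2] 2177 132.70250718373345 ((580.5751953125, -289.22003173828125), (13.377276420593262, 64.2864761352539), 11.654792785644531)
narrow 0.26 [300.9, 284.0] 1217 25.745631755526087 ((629.3838500976562, -382.07122802734375), (49.37782287597656, 207.23391723632812), 1.7374382019042969)
```

View pics/w1.png

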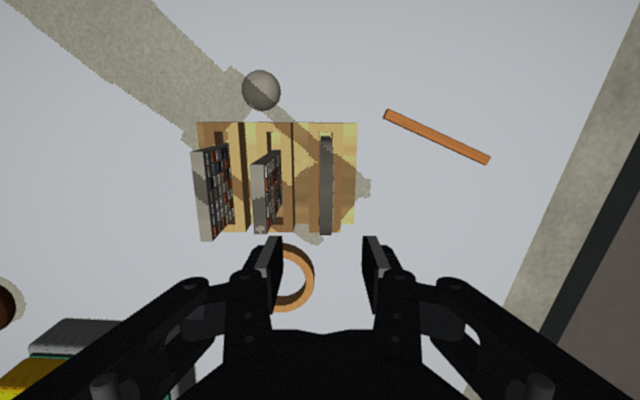

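The wrist view shows chips on the +x faces of the square and narrow boards (215,190; 268,190) and the arch at (326,183) edge-on, so mosaic is toward +x. Descend and grip.

>>> send_rows(motion=[[[0.5,0,0.04,0.2,0,0,0],[0.5,0,0.04,0.5,0,0,0],[0.5,0,0.04,0.8,0,0,0],[0.5,0,0.04,0.8,0,0,0]]])

```text
clock: 3.95
eef_pos: [635.9, -274.5, 144.8]
tool_rot: [[-0.207, 0.978, -0.01], [0.978, 0.207, 0.005], [0.007, -0.009, -1.0]]
force: [-1.9, -0.9, -1.7]
opening: 42.8
grip_force: 0.0
```

>>> send_rows(motion=[[[0.5,0,0,0.2,0,0,0],[0.5,0,0,0.4,0,0,0],[0.5,0,0,0.6,0,0,0],[0.5,0,0,0.7,0,0,0],[0.5,0,0,0.7,0,0,0]]])

```text
clock: 4.45
eef_pos: [638.1, -275.7, 80.4]
tool_rot: [[-0.208, 0.978, -0.002], [0.978, 0.208, 0.001], [0.001, -0.002, -1.0]]
force: [-0.1, -0.3, -0.3]
opening: 42.8
grip_force: 0.0
```

>>> send_rows(motion=[[[0.3,0,0,0,0,0,0],[0.2,0,0,0,0,0,0],[0,0,0,0,0,0,0],[0,0,0,0,0,0,0],[0,0,0,0,0,0,0],[0,0,0,0,0,0,0],[0,0,0,0,0,0,0],[0,0,0,0,0,0,0]]])

```text
clock: 5.25
eef_pos: [639.2, -276.5, 83.5]
tool_rot: [[-0.208, 0.978, 0.002], [0.978, 0.208, -0.002], [-0.002, 0.002, -1.0]]
force: [-1.8, 0.3, 6.1]
opening: 11.3
grip_force: 59.3
```

>>> send_rows(motion=[[[0,0,0,-0.1,0,0,0],[0,0,0,-0.2,0,0,0],[0,0,0,-0.35,0,0,0],[0,0,0,-0.5,0,0,0],[0,0,0,-0.65,0,0,0],[0,0,0,-0.8,0,0,0],[0,0,0,-1,0,0,0],[0,0,0,-1,0,0,0]]])

```text
clock: 6.05
eef_pos: [640.3, -276.8, 186.7]
tool_rot: [[-0.208, 0.978, 0.007], [0.978, 0.208, -0.004], [-0.005, 0.006, -1.0]]
force: [0.5, -0.3, -0.5]
opening: 11.4
grip_force: 58.6
```

>>> send_rows(motion=[[[0,0,0,-0.25,0,0,0],[0,0,0,-0.5,0,0,0],[0,0,0,-0.75,0,0,0],[0,0,0,-1,0,0,0],[0,0,0,-1,0,0,0],[0,0,0,-1,0,0,0]]])

```text
clock: 6.65
eef_pos: [638.7, -275.9, 281.0]
tool_rot: [[-0.208, 0.978, 0.0], [0.978, 0.208, -0.0], [-0.0, 0.0, -1.0]]
force: [-0.6, -0.3, -2.0]
opening: 11.4
grip_force: 58.6
```

```bash
python3 - <<'E'
from h import *
go([562,194,250],pose(19))
im,d=m.read_camera("wrist"); im2,d2=m.read_camera("side")
r=m.masks_of("side","arch")
for q in r: P=cloud("side",q["pixels"],d2); print(q["confidence"],q["xy"],np.percentile(P,[2,50,98],0))
cv2.imwrite("pics/l1.png",np.vstack([im[::2,::2],cv2.resize(im2[150:350,200:480],(320,229))])[:,:,::-1])
E
```

```text
clock 6.65 pos [ 638.685 -275.928  280.964] j [-28.  24.  49.  -0. 106. -40.] open 11.4
shift [4.756 0.229 0.308] turn [ 0.     0.    -0.078] world [-76.685 469.928 -30.964]
0.82 [339.4, 214.3] [[ 624.317 -326.774   -0.217]
 [ 641.114 -300.572  261.751]
 [ 708.695  -52.71   325.88 ]]
```

View pics/l1.png

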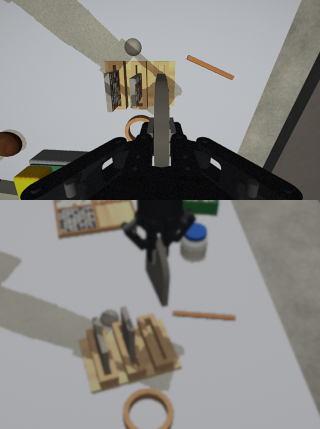

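The board is held clear, with its plain face to -x; the other boards stay in the rack. Carry it across.

>>> send_rows(motion=[[[0,0.2,0,0,0,0,0],[0,0.45,0,0,0,0,0],[0,0.7,0.05,0,0,0,0],[0,1,0.05,0,0,0,0]]])

```text
clock: 7.2
eef_pos: [622.2, -176.4, 278.6]
tool_rot: [[-0.208, 0.978, -0.003], [0.978, 0.208, 0.001], [0.002, -0.003, -1.0]]
force: [0.3, 0.5, -1.6]
opening: 11.5
grip_force: 58.6
```

>>> send_rows(motion=[[[0,0.3,0,0,0,0,0],[0,0.6,0,0,0,0,0],[0,1,0.05,0,0,0,0]]])

```text
clock: 7.5
eef_pos: [605.6, -78.0, 279.1]
tool_rot: [[-0.206, 0.978, -0.003], [0.978, 0.206, -0.0], [0.001, -0.003, -1.0]]
force: [0.3, 0.0, -1.5]
opening: 11.4
grip_force: 58.5
```

>>> send_rows(motion=[[[0,0.3,0,0,0,0,0],[0,0.6,0,0,0,0,0],[0,1,0.05,0,0,0,0]]])

```text
clock: 7.8
eef_pos: [589.7, 21.0, 279.4]
tool_rot: [[-0.207, 0.978, -0.003], [0.978, 0.207, -0.001], [0.0, -0.003, -1.0]]
force: [1.1, 0.6, -1.5]
opening: 11.1
grip_force: 58.7
```

>>> send_rows(motion=[[[0,0.3,0,0,0,0,0],[0,0.6,0,0,0,0,0],[0,0.85,0,0,0,0,0],[0,1,0.05,0,0,0,0],[0,1,0.05,0,0,0,0]]])

```text
clock: 8.3
eef_pos: [574.6, 121.2, 279.9]
tool_rot: [[-0.211, 0.977, -0.002], [0.977, 0.211, 0.0], [0.0, -0.002, -1.0]]
force: [-0.3, -0.4, -1.5]
opening: 11.8
grip_force: 58.6
```

```bash
python3 - <<'E'
from h import *
go([569,196,250],pose(19,45))
M=pose(19,45); p=np.array([569,196,177.]); print(p+13.5*M[:,2], p+73.5*M[:,2])
E
```

```text
clock 8.3 pos [574.58  121.175 279.888] j [  6.  10.  68.   0. 103.  -6.] open 11.8
shift [0.743 0.104 0.299] turn [-0.501  0.029 -0.072] world [ -5.58   74.825 -29.888]
[578.026 199.108 167.454] [618.141 212.921 125.028]
```

>>> send_rows(motion=[[[0,0.1,0,0,-0.05,0,0],[0,0.25,0,0.05,-0.1,0,0],[0,0.4,0,0.1,-0.16,0,-0.02],[0,0.55,0.05,0.15,-0.22,0.01,-0.03],[0,0.7,0.1,0.2,-0.28,0.01,-0.04],[0,0.74,0.1,0.25,-0.34,0.02,-0.05],[0,0.74,0.1,0.3,-0.4,0.02,-0.06],[0,0.74,0.1,0.3,-0.45,0.03,-0.07],[0,0.74,0.1,0.3,-0.48,0.03,-0.07],[0,0.74,0.1,0.3,-0.5,0.03,-0.07],[0,0.74,0.1,0.3,-0.5,0.03,-0.07]]])

```text
clock: 9.4
eef_pos: [568.1, 192.2, 248.6]
tool_rot: [[-0.319, 0.673, 0.668], [0.948, 0.226, 0.225], [0.001, 0.705, -0.71]]
force: [0.5, 0.9, -1.6]
opening: 11.6
grip_force: 59.3
```

```bash
python3 - <<'E'
from h import *
go([569,196,177],pose(19,45))
E
```

```text
clock 9.4 pos [568.118 192.216 248.584] j [ 10. -17. 107.   9.  46. -12.] open 11.6
shift [ 0.033 -0.49   0.522] turn [-0.002  0.003 -0.003] world [  0.882   3.784 -71.584]
```

>>> send_rows(motion=[[[0,0,-0.05,0.05,0,0,0],[0,0.01,-0.15,0.15,0,0,0],[0,0.02,-0.25,0.25,0,0,0],[0,0.03,-0.35,0.37,0,0,0],[0,0.03,-0.45,0.47,0,0,0],[0,0.03,-0.49,0.52,0,0,0],[0,0.03,-0.49,0.52,0,0,0],[0,0.03,-0.49,0.52,0,0,0],[0,0.03,-0.49,0.52,0,0,0],[0,0.03,-0.49,0.52,0,0,0]]])

```text
clock: 10.4
eef_pos: [570.8, 197.6, 181.2]
tool_rot: [[-0.321, 0.668, 0.671], [0.947, 0.225, 0.228], [0.001, 0.709, -0.705]]
force: [-1.0, 0.3, -1.9]
opening: 11.4
grip_force: 59.2
```

```bash
python3 - <<'E'
from h import *
go([569,196,177],pose(19,45))
im,d=m.read_camera("side"); im2,d2=m.read_camera("top")
for q in m.masks_of("side","arch")[:1]:
    P=cloud("side",q["pixels"],d); print(q["confidence"],q["xy"],np.percentile(P,[5,50,95],0))
for n in ["square","narrow"]:
    for q in m.masks_of("side",n)[:1]: P=cloud("side",q["pixels"],d); print(n,np.median(P,0))
cv2.imwrite("pics/f.png",np.vstack([cv2.resize(im[60:340,180:460],(560,560))[:400],cv2.resize(im2[120:300,150:430],(560,360))[:200]])[:,:,::-1])
print(m.get_obs()["force"],m.get_obs()["grip_force"])
E
```

```text
clock 10.4 pos [570.847 197.617 181.212] j [ 11. -14. 113.  10.  36. -14.] open 11.4
shift [-0.009 -0.046  0.014] turn [ 0.002  0.002 -0.003] world [-1.847 -1.617 -4.212]
0.55 [301.0, 123.8] [[539.745 149.949   4.608]
 [585.992 171.989 178.839]
 [629.325 376.141 214.306]]
square [ 522.256 -321.557   95.189]
narrow [ 579.007 -303.294  105.411]
[-0.379 -0.062 -1.774] 59.23976719379425
```

View pics/f.png

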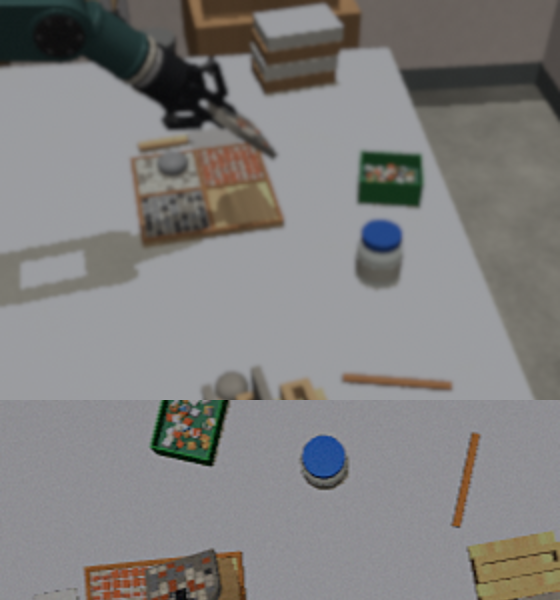

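Side view: the board is held at 45° over the bare field (240,130), its shadow on the bare plywood. Top view: its chips face up (185,575), and all bystanders are in place.

```bash
python3 -c "
from h import *
print(m.job_done())"
```

```text
the job is handed in; nothing more can be done
None
```

The round-topped board is out of its rack and held steady in the gripper, leaning about 45° with the mosaic side up, its middle about 16 cm over the centre of the bare field. The other two boards and the items in view looked undisturbed, and the job was handed in at about 10 s; no verdict was returned.

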